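# Extend the steaming rack to its next lock hole and set the covered steamer on it

### The arm

A 7-joint arm with a two-finger parallel gripper is mounted at the origin on the work surface. World frame = base frame: x ahead of the robot, y to its left, z up, the work surface at z = 0. Lengths are in m, angles in rad, forces in N, time in s.
With the tool pointing down it reaches from about 0.425 to 0.875 m from the base axis. Payload 4.7 kg.
Tool frame: the origin (TCP) lies midway between the tips of the shut fingers; the grasp point (between the pads) lies 19 mm behind it; x points along the fingers, z is the direction in which the jaws open and shut, and the axes are right-handed (so a half turn about x gives the same grasp; the last joint's range is limited). The gripper opens to 85 mm and grips with 20 to 120 N. Pads are 22 mm wide; open, the fingers measure 114 mm over their backs; the gripper's body (76 mm by 85 mm) begins 54 mm behind the grasp point. The pads swing forward as they close: fully open they stand 13 mm farther back than shut.
Start: joints at [1.142, 0.321, -0.07, 1.45, 0.023, 1.371, -0.057], TCP at [0.278, -0.587, 0.231] pointing down, gripper open.
Joint ranges: [-2.86, 2.86], [-0.3, 2.09], [-1.38, 1.24], [0.06, 2.45], [-1.56, 4.7], [0.09, 2.05], [-2.69, 2.69]. Speed limits (rad/s): [2.57, 2.57, 3.14, 3.14, 3.14, 3.14, 3.14].

### API

Orientations are given as a unit quaternion [x, y, z, w].
In Python, from workcell import robot gives the robot as it stands.
- The arm moves only by the tool servo_tool, never from a script. Its argument "deltas" is one flat list of numbers, 7 for each row, row after row: the turn, a rotation vector about the tool's x, y, z in rad, then the shift along the tool's x, y, z in cm, then the opening, from 0 (shut) to 1 (fully open). A call has 1 to 20 rows; each row is the pose to reach, as a shift and turn from the pose commanded when the call began, along the tool's axes at that moment; what a row does not reach only later rows make up. A row lasts 1/12 s, in which the tool goes at most 41.7 mm and 7.16 degrees, less where a joint would pass 70% of its speed; a pose out of reach is approached as far as the arm can. A call with a gripper value outside its range is refused whole. The fingers move at their own pace and stop on an object; the grip force is fixed at half the most. Time passes only in rows, so rows that repeat a pose let the fingers close. It gives the time, the measured TCP pose, the force and the opening at its end, in the units of the state.
- robot.sense(): the state, without advancing time (a new reading comes with each control period).
- robot.get_image(name): name is "scene" or "top"; returns the picture (400x640x3 uint8, red, green, blue); there is no depth.
- robot.calibration(name): a dict with "K" (3x3 intrinsics, pixels), "k1" (the pictures are not rectified: a ray, as slopes to the right and down, at radius r is drawn at 1 + k1 r^2 times it, then the intrinsics apply), "R" (3x3) and "t" (3): a world point X has camera coordinates R X + t. Camera axes: x right, y down, z forward; pixel columns grow to the right and rows downward; lengths in m; the calibration is good to about 2 mm. A picture is of the moment at which its call begins. calibration takes no time and is no camera call.
- robot.job_done(): hands the job in, once; it reports no verdict.
The state is a dict: "clock": time; "joint_positions": joint angles; "dq": joint speeds; "effort": joint torques, N m; "position": TCP position; "orientation": TCP orientation; "force": force on the tool from outside, world axes, zero at the start; "wrist_torque": the same for the moment, N m; "gripper_width": finger opening in m.
Only numpy, scipy, OpenCV 4.12 (cv2) and the standard library are available. Lean on these libraries where they do the work, as an engineer would, in place of code of your own. Each camera call takes 0.05 s, during which the arm holds its last target. There are 200 camera calls.

### The job

Make the extendable steel steaming rack long enough for the wide bamboo steamer tier: squeeze its spring lock button in, draw the sleeve out, and stop where the button clicks out through the sleeve's other hole. Then set the tier level and centred on the rack's two support bars, between the stop posts, and put the woven lid squarely on the tier. Set both down rather than dropping them, and leave the plate, the small steamer stack and the chopstick caddy as they are.

Things in the scene. Friction and masses are not known exactly. Their poses are not given: they have to be found in the camera images.
- rack: Low steel rack fixed to the shelf. Origin on the shelf under the cross rod of its fixed end; z up, x along the rack, the way it extends. An inner tube, axis 55 mm up, carries a sliding sleeve 26 mm wide (y), 40 to 70 mm up. Fixed end: legs at y +-65 mm, support bar at x = 30 mm, two stop posts at x = 0, y = +-35 mm. Rods 8 mm thick; bar tops 82 mm up, post tops 108 mm.
- sleeve (a joint): How far the sleeve is drawn out along the rack's +x, m: 0 = retracted, first hole over the lock button (start); 0.060 = second hole over the button, where it locks; hard stop at 0.072. About 1 mm of play when locked, 2 N of friction; it stays where it is left.
- lock_button (a joint): How far the lock button is pressed in, m: 0 = out, 5 mm proud (locked); 0.005 = flush; about 0.0065 while under the sleeve's wall. A 12 mm domed steel pin on the fixed tube at rack x = 85 mm, 55 mm up; spring 1.5 to 3 N. A squeeze across the sleeve at the hole presses it flush; the same grasp then pulls the sleeve along (under 10 N) and the button springs out by itself at the other hole.
- sleeve_hole1 (a point): Centre of the sleeve's cross-section at its first hole (a 13.6 mm square hole in the sleeve's -y side, where the button stands out at the start), 55 mm above the shelf; it moves with the sleeve. x along the rack, y across. The sleeve is free for 40 mm either way along x from here. The second hole is 60 mm from here towards the fixed end (-x).
- far_end (a point): Middle of the cross rod of the sleeve's moving end, 75 mm beyond the first hole, 78 mm above the shelf. On this rod stand two stop posts at y = +-35 mm (tops 108 mm above the shelf); its support bar (top 82 mm up) lies 30 mm back towards the fixed end.
- seat (a point): Where the middle of the tier's underside belongs: the point half-way between the two support bars of the extended rack (rack x = 110 mm), at the bars' top, 82 mm above the shelf.
- tier_center (a point): Centre of the single wide bamboo steamer tier: a round open tray 195 mm across and 60 mm tall, wall 9 mm thick, floor 6 mm thick, about 0.25 kg. The point is on its axis, 30 mm above its underside; z up. It stands on the shelf at the start; it can be lifted by its wall with one finger inside.
- lid_handle (a point): Centre of the handle bar of the wide woven bamboo lid, a low dome with a flat underside, 195 mm across, about 0.15 kg. The bar runs along the point's x: 78 mm long, 12 mm wide (y), 16 mm tall; its centre is on the lid's axis, 55 mm above its underside and 32 mm above the dome. The lid lies flat on the shelf at the start and simply rests on the tier's top edge.
- plate: White ceramic dim sum plate, 180 mm across, 22 mm high, origin under its centre. To be left alone.
- small_stack: Closed stack of small bamboo steamers with its own lid, 130 mm across, about 102 mm high with its loop; origin under its centre. To be left alone.
- caddy: Red plastic chopstick caddy fixed to the shelf, 85 x 100 x 190 mm with chopsticks standing up to 255 mm; origin under its centre; its swing door is on its -x side. To be left alone.
- caddy_door_handle (a point): Small round knob of the caddy's swing door, standing 35 mm off the door. To be left alone.
- caddy_door (a joint): Angle of the caddy's swing door: 0 = shut, grows as it opens, up to 1.6; half open at the start. To be left as it is.

How it is judged:
By the outcome, as a careful person would: the job done as asked, in the order asked, and still so for the second after the job is handed in, with the robot touching nothing.
It also fails if it takes over 72 s, if anything falls off the work surface, if the arm or the gripper's body presses on something with over 40 N, if the wrist force passes 120 N, or if a joint passes its speed limit or range.

## Working session

There is one attempt and no reset: what is moved stays moved. The work goes in short steps, Python scripts to look and compute and a tool call to move; the robot and the scene stay as the last step left them, time stands still between calls to the robot, and variables do not carry over. Pictures are saved under pics/ and viewed, about 8 in all and at most 12, crops included, and the job is handed in when it is done.

Besides the shell and the picture viewer there is one more tool, called after ">>>" in YAML: its name, and indented under it one key for each argument. servo_tool: Moves the arm, as the interface text tells. Its arguments: {"type":"object","properties":{"deltas":{"type":"array"}},"required":["deltas"]}

```bash
mkdir -p pics; ls
python3 - <<'E'
from workcell import robot
import cv2
s=robot.sense(); print(s)
for n in("scene","top"):
    cv2.imwrite(f"pics/{n}0.png",robot.get_image(n)[:,:,::-1]); print(n,robot.calibration(n))
E
```

```text
pics
{'clock': 0.0, 'joint_positions': array([ 1.14211955,  0.32178652, -0.07007693,  1.45171075,  0.02263181,
        1.37080306, -0.056883  ]), 'dq': array([-0.00125392,  0.00100741,  0.00204949, -0.00062705,  0.00057414,
       -0.00141345, -0.00095023]), 'effort': array([-5.88514704e-04, -4.93584645e+01, -3.81914824e-01, -3.14334977e+01,
        1.32870339e-02,  1.13330936e-02, -4.57346076e-06]), 'position': array([ 0.27819504, -0.58684399,  0.2302292 ]), 'orientation': array([ 0.37831219,  0.59819567, -0.37766838,  0.59699952]), 'force': array([ 0.01760481,  0.09906287, -0.81713535]), 'wrist_torque': array([ 0.01577508,  0.0534269 , -0.00067074]), 'gripper_width': 0.08523162555158399}
scene {'K': array([[378.24078606,   0.        , 323.14536588],
       [  0.        , 378.24078606, 194.82027809],
       [  0.        ,   0.        ,   1.        ]]), 'k1': -0.05645712832001184, 'R': array([[-0.37478951,  0.927043  , -0.01114015],
       [ 0.70032538,  0.27521626, -0.65863524],
       [-0.60751723, -0.25465131, -0.75237991]]), 't': array([ 0.22579064, -0.323454  ,  1.7566329 ])}
top {'K': array([[399.26340128,   0.        , 318.0275114 ],
       [  0.        , 399.26340128, 193.93362148],
       [  0.        ,   0.        ,   1.        ]]), 'k1': -0.06713376019979156, 'R': array([[ 0.01349631, -0.99990771, -0.00155431],
       [-0.99831514, -0.01338705, -0.05645951],
       [ 0.05643349,  0.00231369, -0.99840368]]), 't': array([0.01583711, 0.58626542, 1.35704919])}
```

View pics/scene0.png

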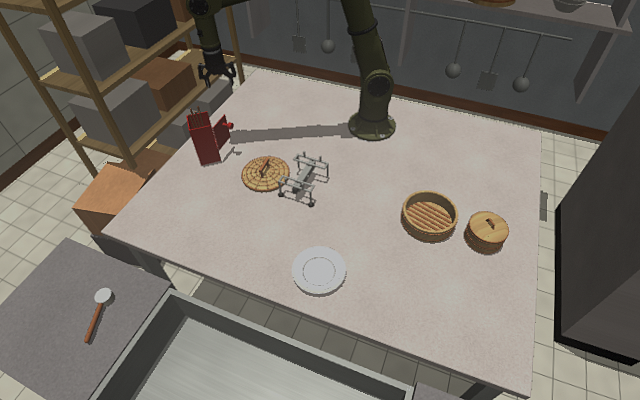

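View pics/top0.png

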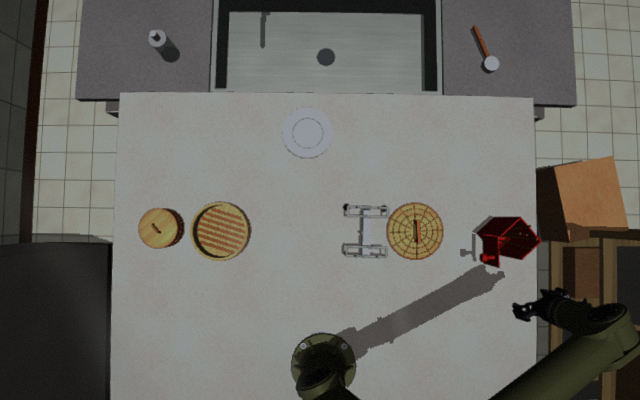

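Top view: the rack is at about (365,231), the lid (415,231), the tier (221,231), the stack (160,228), the plate (307,132) and the caddy (505,240). The scene view agrees with this. Next I'll zoom in on the rack and segment the lid and tier.

```bash
cat > h.py <<'E'
from workcell import robot
import numpy as np, cv2
from scipy.optimize import least_squares
from scipy.spatial.transform import Rotation as Ro
C={n:robot.calibration(n) for n in("scene","top")}
def proj(n,X):
    c=C[n]; p=np.atleast_2d(X)@c["R"].T+c["t"]; s=p[:,:2]/p[:,2:]
    s=s*(1+c["k1"]*(s**2).sum(1,keepdims=True))
    return s@c["K"][:2,:2].T+c["K"][:2,2]
def back(n,uv,z):
    "world point at height z seen at pixel uv"
    c=C[n]; o=-c["R"].T@c["t"]; d=(np.array(uv)-c["K"][:2,2])/c["K"][0,0]; s=d.copy()
    for _ in range(20): s=d/(1+c["k1"]*(s@s))
    r=c["R"].T@np.array([*s,1]); return o+r*(z-o[2])/r[2]
def tri(obs):
    "obs: list of (camera,uv)"
    f=lambda X:np.concatenate([proj(n,X)[0]-uv for n,uv in obs])
    r=least_squares(f,[.4,0,.05]); return r.x,np.abs(r.fun).max()
def crop(im,x0,x1,y0,y1,s): return cv2.resize(im[y0:y1,x0:x1],None,fx=s,fy=s,interpolation=cv2.INTER_CUBIC)
def delta(p,R):
    "shift (cm) and turn to reach pose from the measured one"
    s=robot.sense(); R0=Ro.from_quat(s["orientation"])
    return (R0.inv()*R).as_rotvec().round(4),(R0.inv().apply(np.array(p)-s["position"])*100).round(2)
E
python3 - <<'E'
from h import *
a=cv2.imread("pics/scene0.png");t=cv2.imread("pics/top0.png")
A=crop(t,335,395,197,265,6.6);B=crop(a,272,337,145,213,6.2)
o=np.zeros((600,800,3),np.uint8);o[:A.shape[0],:A.shape[1]]=A;o[:B.shape[0],397:397+B.shape[1]]=B[:,:403]
o=o[:450]
cv2.imwrite("pics/c1.png",o)
for n,im,bx in(("top",t,{"tier":(185,256,195,268),"lid":(382,450,195,268)}),("scene",a,{"tier":(392,463,180,250),"lid":(235,293,148,200)})):
    for k,(x0,x1,y0,y1) in bx.items():
        h=cv2.cvtColor(im[y0:y1,x0:x1],cv2.COLOR_BGR2HSV);m=((h[...,1]>70)).astype(np.uint8)
        m=cv2.morphologyEx(m,cv2.MORPH_OPEN,np.ones((3,3)))
        cs=max(cv2.findContours(m,0,1)[0],key=cv2.contourArea)
        print(n,k,cv2.boundingRect(cs),[np.round(q,1) for q in cv2.fitEllipse(cs)],x0,y0)
        e=cv2.fitEllipse(cs)
        for z in(0,.03,.06):print(back(n,np.array(e[0])+[x0,y0],z).round(4))
E
```

```text
top tier (5, 7, 61, 59) [array([34.8, 35.9]), array([57.9, 59.5]), np.float64(72.5)] 185 195
[0.4536 0.3641 0.    ]
[0.4548 0.3567 0.03  ]
[0.456  0.3493 0.06  ]
top lid (5, 8, 57, 57) [array([32.7, 35.8]), array([55.7, 56.3]), np.float64(155.9)] 382 195
[ 0.4629 -0.3141  0.    ]
[ 0.4639 -0.3068  0.03  ]
[ 0.4649 -0.2996  0.06  ]
scene tier (10, 10, 56, 53) [array([37.2, 35.8]), array([50.9, 56. ]), np.float64(113.7)] 392 180
[0.4327 0.3577 0.    ]
[0.4583 0.3568 0.03  ]
[0.4838 0.356  0.06  ]
scene lid (6, 8, 49, 36) [array([29.1, 25.4]), array([33.9, 46.5]), np.float64(74.4)] 235 148
[ 0.4616 -0.3199  0.    ]
[ 0.4864 -0.3024  0.03  ]
[ 0.5111 -0.2849  0.06  ]
```

View pics/c1.png

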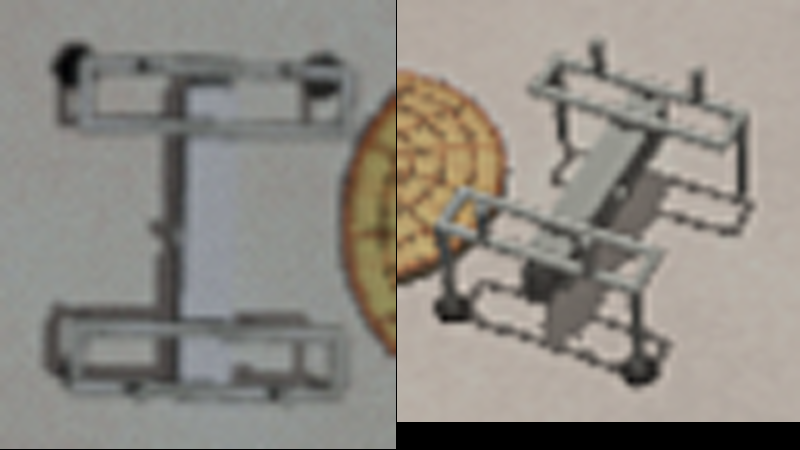

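The top crop shows the rack with its cross rods at crop rows of about 65 and 388. There is a dark, narrower tube at the far end (205,78). The scene crop shows a bright dot on the sleeve's world +y side at (620,190). That suggests rack x = −world x, extending towards the robot. I'll fit the rack model under both hypotheses and overlay them.

```bash
cat >> h.py <<'E'
def rackpts(p,q=0.):
    "p=(x,y,yaw) of rack frame; returns named points"
    L=.160+q
    P={"c0a":(0,.065,.078),"c0b":(0,-.065,.078),"s0a":(.03,.065,.078),"s0b":(.03,-.065,.078),
       "c1a":(L,.065,.078),"c1b":(L,-.065,.078),"s1a":(L-.03,.065,.078),"s1b":(L-.03,-.065,.078),
       "p0a":(0,.035,.108),"p0b":(0,-.035,.108),"p1a":(L,.035,.108),"p1b":(L,-.035,.108),"btn":(.085,-.018,.055)}
    c,s=np.cos(p[2]),np.sin(p[2])
    return {k:np.array([p[0]+c*v[0]-s*v[1],p[1]+s*v[0]+c*v[1],v[2]]) for k,v in P.items()}
E
cat > fit.py <<'E'
from h import *
sc=lambda x,y:((x-397)/6.2+272-.4,y/6.2+145-.4); tp=lambda x,y:(x/6.6+335-.4,y/6.6+197-.4)
O=[("scene","c0a",sc(437,222)),("scene","c0b",sc(640,275)),("scene","s0a",sc(462,190)),("scene","s0b",sc(660,252)),
("scene","c1a",sc(535,90)),("scene","c1b",sc(0,0)),("scene","p1a",sc(597,45)),("scene","p1b",sc(697,72)),("scene","s1b",sc(730,142)),("scene","c1b",sc(745,115)),("scene","c1a",sc(563,62)),("scene","s1a",sc(535,90)),
("top","c0b",tp(87,62)),("top","c0a",tp(347,72)),("top","s0b",tp(85,122)),("top","s0a",tp(348,132)),
("top","c1b",tp(70,388)),("top","c1a",tp(342,392)),("top","s1b",tp(75,327)),("top","s1a",tp(345,330))]
O=[o for i,o in enumerate(O) if i not in(4,5)]
f=lambda p:np.concatenate([proj(n,rackpts(p)[k])[0]-uv for n,k,uv in O])
r=least_squares(f,[.54,-.13,np.pi],loss="soft_l1");print(r.x.round(4),np.abs(r.fun).reshape(-1,2).round(1).tolist())
p=r.x;P=rackpts(p);np.save("rack.npy",p)
# opposite direction hypothesis
e=.160;p2=[p[0]+e*np.cos(p[2]),p[1]+e*np.sin(p[2]),p[2]+np.pi];P2=rackpts(p2)
S=8;ims=[]
for n,(x0,x1,y0,y1) in(("scene",(285,333,150,220)),("top",(340,390,198,268))):
    im=np.mean([robot.get_image(n) for _ in range(4)],0)[:,:,::-1]
    c=crop(np.clip((im-40)*1.3,0,255).astype(np.uint8),x0,x1,y0,y1,S)
    for Q,col in((P,(0,255,0)),(P2,(0,0,255))):
        for k,X in Q.items():
            if col[2] and k!="btn":continue
            u=(proj(n,X)[0]+.5-[x0,y0])*S;cv2.circle(c,tuple(int(v) for v in u),3,col,1)
    ims.append(c)
cv2.imwrite("pics/c2.png",np.hstack(ims))
print(P["btn"])
E
python3 fit.py
```

```text
[ 0.5424 -0.139   3.118 ] [[0.7, 0.5], [0.6, 2.0], [0.4, 0.4], [0.5, 0.1], [0.1, 1.3], [0.1, 1.0], [1.1, 0.4], [0.5, 0.3], [1.0, 0.4], [0.2, 0.2], [0.2, 0.1], [0.1, 0.0], [0.2, 0.1], [0.5, 0.1], [0.7, 0.3], [0.8, 0.4], [0.3, 0.3], [0.9, 0.6]]
[ 0.45784286 -0.1189662   0.055     ]
```

View pics/c2.png

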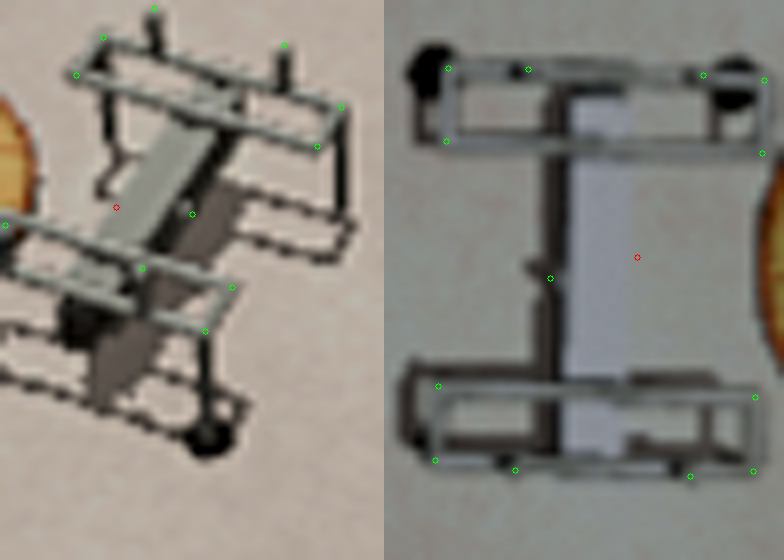

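The overlay fits to about 1 px. The button is the dot at scene-crop (185,205), on the world +y side. The fixed end, with the dark foot pads, is away from the robot, so the sleeve draws out towards −x world. Next I'll work out the approach.

```bash
cat >> h.py <<'E'
def down(yaw):
    "tool pointing down, jaw axis (tool z) at angle yaw in the xy plane"
    x=np.array([0,0,-1.]);z=np.array([np.cos(yaw),np.sin(yaw),0]);return Ro.from_matrix(np.column_stack([x,np.cross(z,x),z]))
E
python3 - <<'E'
from h import *
s=robot.sense();print(Ro.from_quat(s["orientation"]).as_matrix().round(3))
for uv in((473,252),(500,266),(540,240)):print("caddy",back("top",uv,.19).round(3))
print("knob",tri([("top",(490,263)),("scene",(229,126))]))
yaw=3.118
for w in(np.pi/2,-np.pi/2):
    R=down(yaw+w)
    for p in((.33,-.40,.26),(.453,-.136,.16),(.453,-.136,.034)):print(w,p,*delta(p,R))
E
```

```text
[[-0.     0.904  0.428]
 [-0.     0.428 -0.904]
 [-1.    -0.     0.   ]]
caddy [ 0.407 -0.446  0.19 ]
caddy [ 0.365 -0.53   0.19 ]
caddy [ 0.444 -0.656  0.19 ]
knob (array([ 0.36489247, -0.52722571,  0.11721877]), np.float64(1.2663483493405465))
1.5707963267948966 (0.33, -0.4, 0.26) [4.664e-01 1.000e-04 1.000e-04] [ -2.87  12.68 -14.72]
1.5707963267948966 (0.453, -0.136, 0.16) [4.664e-01 1.000e-04 1.000e-04] [  7.13  35.11 -33.3 ]
1.5707963267948966 (0.453, -0.136, 0.034) [4.664e-01 1.000e-04 1.000e-04] [ 19.73  35.11 -33.3 ]
-1.5707963267948966 (0.33, -0.4, 0.26) [-2.6752e+00 -1.0000e-04  1.0000e-04] [ -2.87  12.68 -14.72]
-1.5707963267948966 (0.453, -0.136, 0.16) [-2.6752e+00 -1.0000e-04  1.0000e-04] [  7.13  35.11 -33.3 ]
-1.5707963267948966 (0.453, -0.136, 0.034) [-2.6752e+00 -1.0000e-04  1.0000e-04] [ 19.73  35.11 -33.3 ]
```

>>> servo_tool:
  deltas: [0,0,0,-1,1.8,-3.8,1,0,0,0,-2,3.7,-7.7,1,0,0,0,-2.5,5.5,-11.5,1,0,0,0,-2.5,7.3,-15.4,1,0.1,0,0,-2.5,9.8,-17.5,1,0.2,0,0,-2.5,12.3,-19.6,1,0.3,0,0,-2.5,14.7,-21.7,1,0.4,0,0,-2,17,-23.7,0.8,0.466,0,0,-1,20.5,-26,0.8,0.466,0,0,0,24.2,-28.3,0.7,0.466,0,0,1,28,-30.7,0.7,0.466,0,0,3,31.5,-32,0.7,0.466,0,0,5,35.1,-33.3,0.7,0.466,0,0,7.1,35.1,-33.3,0.7,0.466,0,0,7.1,35.1,-33.3,0.7,0.466,0,0,7.1,35.1,-33.3,0.7,0.466,0,0,7.1,35.1,-33.3,0.7]

```text
clock: 1.92
position: [0.4529, -0.1372, 0.1611]
orientation: [-0.506, -0.493, 0.506, -0.494]
force: [-0.6, -0.1, 0.7]
gripper_width: 0.0595
```

>>> servo_tool:
  deltas: [0,0,0,3,0.3,0,0.7,0,0,0,6,0.3,0,0.7,0,0,0,8.5,0.3,0,0.7,0,0,0,10.5,0.3,0,0.7,0,0,0,12,0.3,0,0.7,0,0,0,12.5,0.3,0,0.7,0,0,0,12.5,0.3,0,0.7,0,0,0,12.5,0.3,0,0.7]

```text
clock: 2.58
position: [0.4567, -0.1374, 0.0367]
orientation: [0.506, 0.493, -0.506, 0.494]
force: [0.0, -0.2, 0.0]
gripper_width: 0.0599
```

Run:
```python
from h import *
ims=[crop(robot.get_image("scene")[:,:,::-1],265,345,120,215,5),crop(robot.get_image("top")[:,:,::-1],325,405,185,280,5)]
cv2.imwrite("pics/c3.png",np.hstack(ims))
```

```text
(no output)
```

View pics/c3.png

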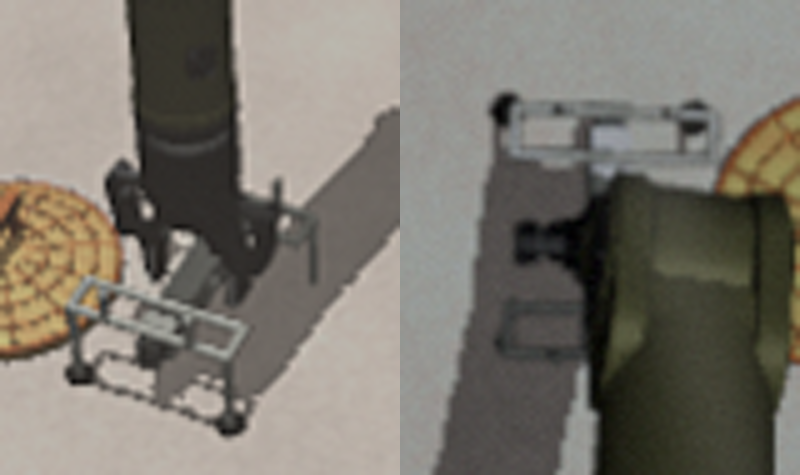

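The fingers straddle the sleeve: in the scene half, the fingertips are at about (155,270) and (235,295). Now I'll close.

>>> servo_tool:
  deltas: [0,0,0,0,0,0,0.5,0,0,0,0,0,0,0.4,0,0,0,0,0,0,0.3,0,0,0,0,0,0,0.2,0,0,0,0,0,0,0,0,0,0,0,0,0,0,0,0,0,0,0,0,0,0,0,0,0,0,0,0,0,0,0,0,0,0,0]

```text
clock: 3.43
position: [0.4566, -0.136, 0.0362]
orientation: [0.506, 0.494, -0.506, 0.494]
force: [-1.5, 1.8, 5.5]
gripper_width: 0.0253
```

The width reads 25–26 mm, so the button is flush. Next I draw the sleeve out 4 cm and check.

>>> servo_tool:
  deltas: [0,0,0,0,-0.4,0,0,0,0,0,0,-0.9,0,0,0,0,0,0,-1.4,0,0,0,0,0,0,-1.9,0,0,0,0,0,0,-2.4,0,0,0,0,0,0,-2.9,0,0,0,0,0,0,-3.4,0,0,0,0,0,0,-3.9,0,0,0,0,0,0,-3.9,0,0]

```text
clock: 4.18
position: [0.4171, -0.135, 0.0361]
orientation: [0.506, 0.494, -0.506, 0.494]
force: [0.4, 3.2, 7.7]
gripper_width: 0.0256
```

>>> servo_tool:
  deltas: [0,0,0,0,-0.4,0,0,0,0,0,0,-0.8,0,0,0,0,0,0,-1.1,0,0,0,0,0,0,-1.4,0,0,0,0,0,0,-1.6,0,0,0,0,0,0,-1.75,0,0,0,0,0,0,-1.85,0,0,0,0,0,0,-1.95,0,0,0,0,0,0,-2.05,0,0,0,0,0,0,-2.05,0,0,0,0,0,0,-2.05,0,0]

```text
clock: 5.1
position: [0.3971, -0.1345, 0.0361]
orientation: [0.506, 0.494, -0.505, 0.495]
force: [1.6, 3.7, 8.4]
gripper_width: 0.0251
```

>>> servo_tool:
  deltas: [0,0,0,0,-0.05,0,0,0,0,0,0,-0.1,0,0,0,0,0,0,-0.1,0,0,0,0,0,0,-0.1,0,0]

```text
clock: 5.43
position: [0.3962, -0.1344, 0.0361]
orientation: [0.506, 0.494, -0.505, 0.495]
force: [1.5, 3.1, 8.3]
gripper_width: 0.0252
```

>>> servo_tool:
  deltas: [0,0,0,0,-0.05,0,0,0,0,0,0,-0.1,0,0,0,0,0,0,-0.1,0,0,0,0,0,0,-0.1,0,0]

```text
clock: 5.77
position: [0.3955, -0.1344, 0.0362]
orientation: [0.506, 0.494, -0.505, 0.495]
force: [2.8, 2.3, 6.7]
gripper_width: 0.0254
```

>>> servo_tool:
  deltas: [0,0,0,0,-0.05,0,0,0,0,0,0,-0.1,0,0,0,0,0,0,-0.1,0,0,0,0,0,0,-0.1,0,0]

```text
clock: 6.1
position: [0.3952, -0.1344, 0.0362]
orientation: [0.507, 0.493, -0.505, 0.495]
force: [5.7, 2.0, 4.4]
gripper_width: 0.025
```

The force rises and the motion has stopped, so it appears locked. I'll check by pushing back gently.

>>> servo_tool:
  deltas: [0,0,0,0,0.1,0,0,0,0,0,0,0.2,0,0,0,0,0,0,0.3,0,0,0,0,0,0,0.4,0,0,0,0,0,0,0.4,0,0,0,0,0,0,0.4,0,0]

```text
clock: 6.6
position: [0.3974, -0.1345, 0.0361]
orientation: [-0.506, -0.494, 0.506, -0.494]
force: [-2.3, 3.5, 10.7]
gripper_width: 0.0253
```

>>> servo_tool:
  deltas: [0,0,0,0,0.1,0,0,0,0,0,0,0.2,0,0,0,0,0,0,0.2,0,0,0,0,0,0,0.2,0,0]

```text
clock: 6.93
position: [0.398, -0.1345, 0.0361]
orientation: [-0.505, -0.495, 0.507, -0.493]
force: [-6.6, 4.1, 16.7]
gripper_width: 0.0251
```

It's locked in both directions: ±6 N for under 1 mm of movement. Now I'll relax and release, lift clear, and fit the tier and lid outlines from the first images.

>>> servo_tool:
  deltas: [0,0,0,0,-0.15,0,0,0,0,0,0,-0.35,0,0,0,0,0,0,-0.35,0,0.3,0,0,0,0,-0.35,0,0.5,0,0,0,0,-0.35,0,0.7,0,0,0,0,-0.35,0,0.7,0,0,0,0,-0.35,0,0.7,0,0,0,-2,-0.35,0,0.7,0,0,0,-5,0,0,0.7,0,0,0,-9,0.5,0,0.7,0,0,0,-13,2,0,0.7,0,0,0,-17,4,0,0.7,0,0,0,-20,6,0,0.7,0,0,0,-20,6,0,0.7]

```text
clock: 8.1
position: [0.4658, -0.137, 0.2423]
orientation: [0.508, 0.49, -0.503, 0.499]
force: [0.6, 0.5, 0.7]
gripper_width: 0.0598
```

```bash
cat > obj.py <<'E'
from h import *
th=np.linspace(0,2*np.pi,120,endpoint=False)
def hull(n,x,y,zs):
    P=np.vstack([np.c_[x+r*np.cos(th),y+r*np.sin(th),0*th+z] for r,z in zs])
    return cv2.convexHull(proj(n,P).astype(np.float32))
def fit(files,boxes,zs,x0):
    con={}
    for n,b in boxes.items():
        a=cv2.imread(files[n])[b[2]:b[3],b[0]:b[1]];h=cv2.cvtColor(a,cv2.COLOR_BGR2HSV)
        m=cv2.morphologyEx((h[...,1]>70).astype(np.uint8),cv2.MORPH_OPEN,np.ones((3,3)))
        c=max(cv2.findContours(m,0,1)[0],key=cv2.contourArea)
        con[n]=cv2.convexHull(c)[:,0]+[b[0],b[2]]
    f=lambda p,ns:np.concatenate([[cv2.pointPolygonTest(hull(n,*p,zs),tuple(map(float,q)),True)-.3 for q in con[n]] for n in ns])
    for ns in(["top"],["scene"],["top","scene"]):
        r=least_squares(f,x0,args=(ns,),loss="soft_l1",diff_step=1e-3);print(ns,r.x.round(4),np.abs(r.fun).mean().round(2))
    return r.x
if __name__=="__main__":
    F={"top":"pics/top0.png","scene":"pics/scene0.png"}
    fit(F,{"top":(185,256,195,268),"scene":(392,463,180,250)},[(.0975,0),(.0975,.06)],[.455,.357])
    fit(F,{"top":(382,450,195,268),"scene":(235,293,148,200)},[(.0975,0),(.0975,.005)],[.463,-.31])
    # rack base heading only: seat
    p=np.load("rack.npy");c=np.array([p[0]+.11*np.cos(p[2]),p[1]+.11*np.sin(p[2])]);print("seat",c)
E
python3 obj.py
```

```text
['top'] [0.4556 0.354 ] 0.18
['scene'] [0.4566 0.3541] 0.21
['top', 'scene'] [0.4559 0.3541] 0.21
['top'] [ 0.4631 -0.3135] 0.55
['scene'] [ 0.4597 -0.3165] 0.58
['top', 'scene'] [ 0.4622 -0.3144] 0.58
seat [ 0.43242484 -0.13637092]
```

Run:
```python
from h import *
for p in((.549,.354,.14),(.549,.354,.022)):print(p,*delta(p,down(0)))
cv2.imwrite("pics/top1.png",robot.get_image("top")[:,:,::-1])
```

```text
(0.549, 0.354, 0.14) [-1.5928  0.013  -0.0072] [ 10.15   7.11 -49.3 ]
(0.549, 0.354, 0.022) [-1.5928  0.013  -0.0072] [ 21.95   6.96 -49.35]
```

>>> servo_tool:
  deltas: [-0.1,0,0,0,0.5,-3.5,0.7,-0.21,0,0,0,1,-7,0.7,-0.32,0,0,0,1.5,-10.5,0.7,-0.44,0,0,0,2,-14,0.7,-0.56,0,0,0,2.5,-17.5,0.7,-0.68,0,0,0,3,-21,0.7,-0.8,0,0,0,3.5,-24.5,0.7,-0.92,0.01,0,0,4,-28,0.7,-1.04,0.01,0,0,4.5,-31.5,0.7,-1.16,0.01,-0.01,0,5,-35,0.7,-1.28,0.01,-0.01,2,5.5,-38.5,0.7,-1.4,0.013,-0.01,4,6,-42,0.7,-1.5,0.013,-0.007,6.5,6.5,-45.5,0.7,-1.593,0.013,-0.007,9,7,-48,0.7,-1.593,0.013,-0.007,10.2,7.1,-49.3,0.7,-1.593,0.013,-0.007,10.2,7.1,-49.3,0.7,-1.593,0.013,-0.007,10.2,7.1,-49.3,0.7]

```text
clock: 9.57
position: [0.54, 0.3545, 0.131]
orientation: [0.0, 0.713, 0.001, 0.701]
force: [0.4, 0.5, 0.4]
gripper_width: 0.0603
```

Run:
```python
from h import *
print(robot.sense()["position"],Ro.from_quat(robot.sense()["orientation"]).as_matrix().round(3).tolist())
for p in((.549,.354,.022),):print(p,*delta(p,down(0)))
a=robot.get_image("scene")[:,:,::-1];t=robot.get_image("top")[:,:,::-1]
cv2.imwrite("pics/scene2.png",a);cv2.imwrite("pics/top2.png",t)
p=np.load("rack.npy")+[0,.001,0];P=rackpts(p,.06);S=7;ims=[]
for im,n,(x0,x1,y0,y1) in((a,"scene",(275,333,140,220)),(t,"top",(338,390,198,278))):
    c=crop(im,x0,x1,y0,y1,S)
    for k,X in P.items():
        u=(proj(n,X)[0]+.5-[x0,y0])*S;cv2.circle(c,tuple(int(v) for v in u),3,(0,255,0),1)
    ims.append(c)
cv2.imwrite("pics/c4.png",np.hstack(ims))
```

```text
[0.54003954 0.35452784 0.13100545] [[-0.017, -0.001, 1.0], [0.002, 1.0, 0.001], [-1.0, 0.002, -0.017]]
(0.549, 0.354, 0.022) [ 0.001  -0.0168 -0.0017] [10.88 -0.07  1.08]
```

View pics/c4.png

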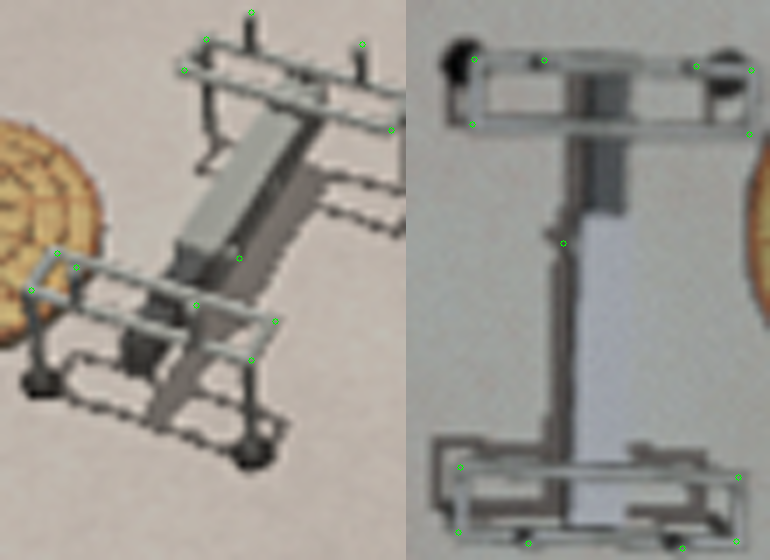

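The overlay matches the 60 mm extension in both views. The inner tube is now exposed at the fixed end and the button sits at the second hole. Now I descend on the tier wall and close.

>>> servo_tool:
  deltas: [0,-0.017,0,0,0,0.9,0.7,0,-0.017,0,3,-0.07,0.95,0.7,0,-0.017,0,6,-0.07,1,0.7,0,-0.017,0,8.5,-0.07,1.05,0.7,0,-0.017,0,10,-0.07,1.08,0.7,0,-0.017,0,10.9,-0.07,1.08,0.7,0,-0.017,0,10.9,-0.07,1.08,0.7,0,-0.017,0,10.9,-0.07,1.08,0.6,0,-0.017,0,10.9,-0.07,1.08,0.4,0,-0.017,0,10.9,-0.07,1.08,0.3]

```text
clock: 10.5
position: [0.5523, 0.3555, 0.026]
orientation: [0.002, 0.705, 0.002, 0.71]
force: [0.0, 0.8, 0.4]
gripper_width: 0.028
```

>>> servo_tool:
  deltas: [0,0,0,0,0,0,0.2,0,0,0,0,0,0,0.1,0,0,0,0,0,0,0,0,0,0,0,0,0,0,0,0,0,0,0,0,0,0,0,0,0,0,0,0,0,0,0,0,0,0,0]

```text
clock: 11.08
position: [0.5516, 0.3552, 0.0253]
orientation: [0.002, 0.705, 0.001, 0.709]
force: [-1.1, -1.5, 6.7]
gripper_width: 0.0084
```

>>> servo_tool:
  deltas: [0,0,0,-0.5,0,0,0,0,0,0,-1.5,0,0,0,0,0,0,-3,0,0,0,0,0,0,-5.5,0,0,0,0,0,0,-8.5,0,0,0,0,0,0,-11.5,0,0,0,0,0,0,-14.5,0,0,0,0,0,0,-17,0,0,0,0,0,0,-18,0,0,0,0,0,0,-18,0,0,0,0,0,0,-18,0,0,0]

```text
clock: 12.0
position: [0.5504, 0.3538, 0.2039]
orientation: [0.002, 0.705, 0.001, 0.709]
force: [-0.3, 0.1, -3.2]
gripper_width: 0.0089
```

Run:
```python
from h import *
print(robot.sense()["force"])
for p in((.5254,-.1377,.205),(.5254,-.1377,.12)):print(p,*delta(p,down(-.0236)))
```

```text
[-0.27472142  0.07500334 -3.21861132]
(0.5254, -0.1377, 0.205) [ 0.0226  0.0046 -0.0035] [ -0.29 -49.15  -2.45]
(0.5254, -0.1377, 0.12) [ 0.0226  0.0046 -0.0035] [  8.21 -49.18  -2.49]
```

The tier is held (−3.2 N ≈ 0.25 kg). I'll carry it over to the rack.

>>> servo_tool:
  deltas: [0,0,0,0,-1,-0.1,0,0,0,0,0,-3,-0.2,0,0,0,0,0,-6,-0.3,0,0,0,0,0,-9.5,-0.5,0,0,0,0,0,-13,-0.7,0,0,0,0,0,-16.5,-0.8,0,0,0,0,0,-20,-1,0,0,0,0,0,-23.5,-1.2,0,0.01,0,0,0,-27,-1.3,0,0.01,0,0,0,-30.5,-1.5,0,0.01,0,0,0,-34,-1.7,0,0.02,0,0,0,-37.5,-1.9,0,0.02,0,0,0,-41,-2.1,0,0.023,0.005,-0.003,0,-44,-2.3,0,0.023,0.005,-0.003,0,-46.5,-2.4,0,0.023,0.005,-0.003,0,-48.2,-2.45,0,0.023,0.005,-0.003,-0.2,-49.2,-2.45,0,0.023,0.005,-0.003,-0.3,-49.2,-2.45,0,0.023,0.005,-0.003,-0.3,-49.2,-2.45,0]

```text
clock: 13.58
position: [0.525, -0.1374, 0.2044]
orientation: [0.01, 0.708, -0.008, 0.706]
force: [0.0, -0.4, -1.5]
gripper_width: 0.0087
```

Run:
```python
from h import *
s=robot.sense();print(s["position"],s["force"])
for p in((.5254,-.1377,.12),(.5254,-.1377,.1075)):print(p,*delta(p,down(-.0236)))
a=robot.get_image("scene")[:,:,::-1];t=robot.get_image("top")[:,:,::-1]
cv2.imwrite("pics/scene3.png",a);cv2.imwrite("pics/top3.png",t)
cv2.imwrite("pics/c5.png",np.hstack([crop(a,250,350,110,220,4),crop(t,310,410,180,290,4)]))
```

```text
[ 0.52497542 -0.13739347  0.2044481 ] [ 0.01334801 -0.38508064 -1.53512284]
(0.5254, -0.1377, 0.12) [-0.0009 -0.0019 -0.0025] [ 8.44 -0.05  0.06]
(0.5254, -0.1377, 0.1075) [-0.0009 -0.0019 -0.0025] [ 9.69 -0.05  0.06]
```

View pics/c5.png

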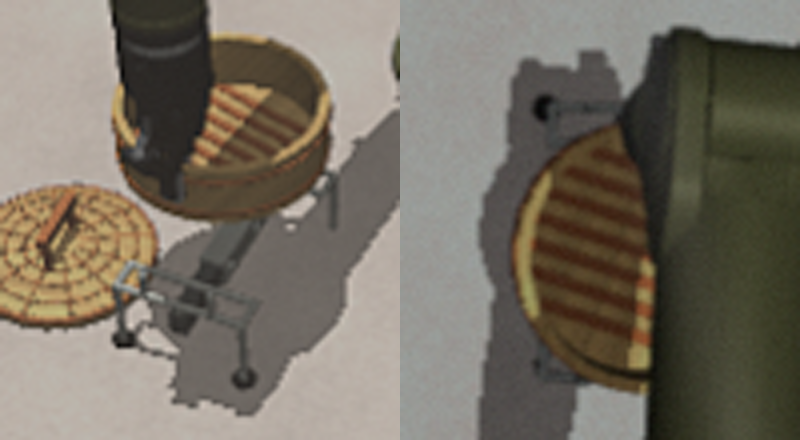

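The tier hangs level over the rack, tilted in neither view. Its outline is at scene crop (115–330, 35–220) and top crop (515–650, 125–390). I'll check its centre numerically before lowering.

```bash
cat > tf.py <<'E'
from obj import *
def part(files,cond,zs,x0,thr=70):
    con={}
    for n,(x_0,x_1,y_0,y_1,sel) in cond.items():
        a=cv2.imread(files[n])[y_0:y_1,x_0:x_1];h=cv2.cvtColor(a,cv2.COLOR_BGR2HSV)
        m=cv2.morphologyEx((h[...,1]>thr).astype(np.uint8),cv2.MORPH_OPEN,np.ones((3,3)))
        c=max(cv2.findContours(m,0,1)[0],key=cv2.contourArea)
        c=cv2.convexHull(c)[:,0]+[x_0,y_0];con[n]=np.array([q for q in c if sel(q)]);print(n,len(con[n]))
    f=lambda p,ns:np.concatenate([[cv2.pointPolygonTest(hull(n,*p,zs),tuple(map(float,q)),True)-.3 for q in con[n]] for n in ns])
    for ns in(["top"],["scene"],["top","scene"]):
        r=least_squares(f,x0,args=(ns,),loss="soft_l1",diff_step=1e-3);print(ns,r.x.round(4),np.abs(r.fun).mean().round(2))
E
python3 - <<'E'
from tf import *
part({"top":"pics/top3.png","scene":"pics/scene3.png"},{"top":(325,372,200,290,lambda q:q[0]<366),"scene":(295,340,110,175,lambda q:q[0]>305)},[(.0975,.179),(.0975,.239)],[.432,-.136])
E
```

```text
top 17
scene 16
['top'] [ 0.4315 -0.1329] 0.2
['scene'] [ 0.4322 -0.1383] 0.21
['top', 'scene'] [ 0.4317 -0.1346] 0.49
```

>>> servo_tool:
  deltas: [0,0,0,1,-0.05,0.06,0,0,0,0,2.5,-0.05,0.06,0,0,0,0,4,-0.05,0.06,0,0,0,0,5.5,-0.05,0.06,0,0,0,0,7,-0.05,0.06,0,0,0,0,8,-0.05,0.06,0,0,0,0,8.6,-0.05,0.06,0,0,0,0,9,-0.05,0.06,0,0,0,0,9.2,-0.05,0.06,0,0,0,0,9.2,-0.05,0.06,0,0,0,0,9.2,-0.05,0.06,0]

```text
clock: 14.6
position: [0.5265, -0.1384, 0.1137]
orientation: [0.009, 0.707, -0.008, 0.707]
force: [0.4, 0.6, -2.4]
gripper_width: 0.0085
```

>>> servo_tool:
  deltas: [0,0,0,0.1,0,0,0,0,0,0,0.2,0,0,0,0,0,0,0.3,0,0,0,0,0,0,0.4,0,0,0,0,0,0,0.4,0,0,0,0,0,0,0.4,0,0,0]

```text
clock: 15.1
position: [0.526, -0.1384, 0.1091]
orientation: [0.009, 0.707, -0.008, 0.707]
force: [0.3, -0.3, -2.9]
gripper_width: 0.0087
```

Not in contact yet, so I'll creep down in 1 mm steps.

>>> servo_tool:
  deltas: [0,0,0,0.05,0,-0.05,0,0,0,0,0.1,0,-0.05,0,0,0,0,0.15,0,-0.05,0,0,0,0,0.2,0,-0.05,0,0,0,0,0.2,0,-0.05,0,0,0,0,0.2,0,-0.05,0]

```text
clock: 15.6
position: [0.5256, -0.1384, 0.1073]
orientation: [0.009, 0.707, -0.008, 0.707]
force: [-0.6, 0.3, -0.3]
gripper_width: 0.0084
```

>>> servo_tool:
  deltas: [0,0,0,0.05,0,0,0,0,0,0,0.1,0,0,0,0,0,0,0.1,0,0,0,0,0,0,0.1,0,0,0]

```text
clock: 15.93
position: [0.5257, -0.1385, 0.1071]
orientation: [0.009, 0.707, -0.008, 0.707]
force: [-2.6, 0.6, 7.0]
gripper_width: 0.0084
```

It's seated. I'll ease off, open slowly, and rise.

>>> servo_tool:
  deltas: [0,0,0,-0.1,0,0,0,0,0,0,-0.1,0,0,0.1,0,0,0,-0.1,0,0,0.15,0,0,0,-0.1,0,0,0.25,0,0,0,-0.1,0,0,0.35,0,0,0,-0.1,0,0,0.4,0,0,0,-0.1,0,0,0.4,0,0,0,-1,0,0,0.4,0,0,0,-3,0,0,0.4,0,0,0,-6,0,0,0.4,0,0,0,-9,0,0,0.4,0,0,0,-12,0,0,0.4,0,0,0,-13,0,0,0.4,0,0,0,-13,0,0,0.4]

```text
clock: 17.1
position: [0.5276, -0.1386, 0.2398]
orientation: [0.008, 0.705, -0.009, 0.709]
force: [-0.1, 0.4, 0.4]
gripper_width: 0.0342
```

Run:
```python
from tf import *
a=robot.get_image("scene")[:,:,::-1];t=robot.get_image("top")[:,:,::-1]
cv2.imwrite("pics/scene4.png",a);cv2.imwrite("pics/top4.png",t)
part({"top":"pics/top4.png","scene":"pics/scene4.png"},{"top":(325,372,200,300,lambda q:q[0]<362),"scene":(292,345,120,190,lambda q:q[0]>302)},[(.0975,.082),(.0975,.142)],[.432,-.136])
# lid handle: red-brown bar ends
for n,im,(x0,x1,y0,y1) in(("top",cv2.imread("pics/top0.png"),(385,445,200,262)),("scene",cv2.imread("pics/scene0.png"),(240,293,150,198))):
    h=cv2.cvtColor(im[y0:y1,x0:x1],cv2.COLOR_BGR2HSV);m=((h[...,0]<11)&(h[...,1]>110)).astype(np.uint8)
    k,l,st,ce=cv2.connectedComponentsWithStats(m);i=1+st[1:,4].argmax();print(n,st[i],ce[i]+[x0,y0])
    yx=np.argwhere(l==i);e=cv2.minAreaRect(yx[:,::-1].astype(np.float32));print(e)
    print(back(n,ce[i]+[x0,y0],.055))
b=[crop(cv2.imread("pics/top0.png"),385,445,200,262,6),crop(cv2.imread("pics/scene0.png"),240,295,150,212,6)]
c=[crop(a,265,345,120,195,4),crop(t,325,405,200,275,4)]
o=np.zeros((690,720,3),np.uint8);u=np.hstack(b);v=np.hstack(c);o[:372,:u.shape[1]]=u;o[380:380+v.shape[0],:v.shape[1]]=v
cv2.imwrite("pics/c6.png",cv2.resize(o,None,fx=.86,fy=.86))
```

```text
top 17
scene 14
['top'] [ 0.4321 -0.135 ] 0.16
['scene'] [ 0.432  -0.1385] 0.29
['top', 'scene'] [ 0.4321 -0.1361] 0.38
top [ 2 32  1  3  3] [387. 233.]
((2.0, 33.0), (2.0, 0.0), -90.0)
[ 0.45648512 -0.20802873  0.055     ]
scene [22 17  2  2  2] [262.5 167.5]
((22.5, 17.5), (1.4142135381698608, 0.0), 135.0)
[ 0.47986938 -0.30920753  0.055     ]
```

View pics/c6.png

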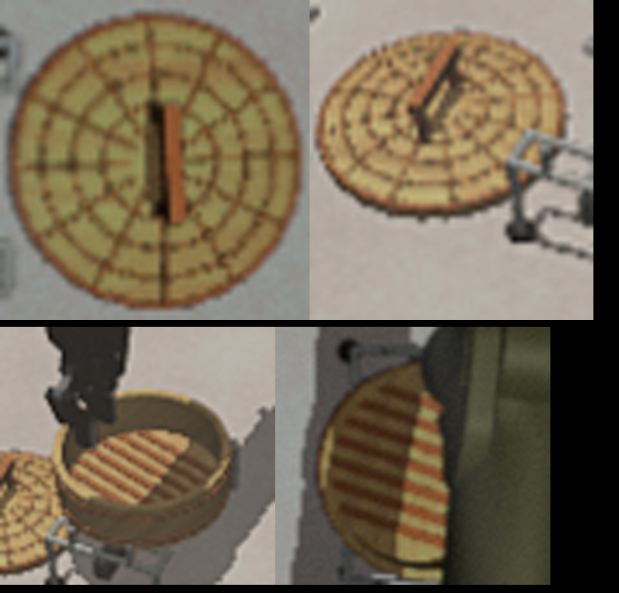

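The tier sits level on the rack at (0.432, −0.136). The lid's handle bar runs from (418.3,220.4) to (419.3,243) in top pixels, and from (267.7,158.1) to (260.9,170.9) in scene pixels.

Run:
```python
from h import *
E=[(("top",(418,220)),("scene",(267.3,157.8))),(("top",(419,242.6)),("scene",(260.5,170.5)))]
for e in E:print(tri(e),[back(n,uv,.063).round(4) for n,uv in e])
s=robot.sense();print(s["joint_positions"].round(2))
for w in(np.pi/2,-np.pi/2):
  for p in((.463,-.3145,.12),(.463,-.3145,.038)):print(*delta(p,down(.05+w)))
```

```text
(array([ 0.4975813 , -0.28318209,  0.13445738]), np.float64(3.6727271095799097)) [array([ 0.501, -0.31 ,  0.063]), array([ 0.4301, -0.3126,  0.063 ])]
(array([ 0.42414226, -0.34572008, -0.02969192]), np.float64(3.1999261966898302)) [array([ 0.4262, -0.3135,  0.063 ]), array([ 0.5044, -0.3038,  0.063 ])]
[ 0.99  0.17 -0.85  1.69  0.13  1.35  0.09]
[-1.6449e+00 -3.0000e-04 -1.3000e-03] [ 11.58 -17.75  -5.79]
[-1.6449e+00 -3.0000e-04 -1.3000e-03] [ 19.78 -17.75  -5.79]
[ 1.4967e+00 -1.2000e-03  3.0000e-04] [ 11.58 -17.75  -5.79]
[ 1.4967e+00 -1.2000e-03  3.0000e-04] [ 19.78 -17.75  -5.79]
```

The near end is at (0.428, −0.313) and the far end at (0.502, −0.308). That makes it 75 mm long with its centre at (0.464, −0.312), which agrees with the outline fit. I'll move above the handle.

>>> servo_tool:
  deltas: [0.12,0,0,0,-2,-0.5,0.4,0.24,0,0,0,-4.5,-1.2,0.4,0.36,0,0,0,-7,-2,0.4,0.48,0,0,0,-9.5,-2.8,0.4,0.6,0,0,0,-12,-3.6,0.5,0.72,0,0,0,-14.5,-4.5,0.5,0.84,0,0,0,-16.5,-5.2,0.5,0.96,0,0,2,-17.5,-5.7,0.5,1.08,0,0,4,-17.5,-5.7,0.5,1.2,0,0,6,-17.5,-5.7,0.5,1.32,0,0,8,-17.5,-5.7,0.5,1.42,0,0,10,-17.5,-5.7,0.5,1.497,0,0,11.5,-17.5,-5.7,0.5,1.497,0,0,11.5,-17.5,-5.7,0.5,1.497,0,0,11.5,-17.5,-5.7,0.5,1.497,0,0,11.5,-17.5,-5.7,0.5]

```text
clock: 18.53
position: [0.4644, -0.3118, 0.121]
orientation: [0.487, 0.513, -0.487, 0.512]
force: [0.7, 0.0, 0.4]
gripper_width: 0.0426
```

Run:
```python
from h import *
s=robot.sense();print(s["position"])
print(*delta((.464,-.312,.037),down(.05-np.pi/2)))
a=robot.get_image("scene")[:,:,::-1];t=robot.get_image("top")[:,:,::-1]
cv2.imwrite("pics/scene5.png",a);cv2.imwrite("pics/top5.png",t)
cv2.imwrite("pics/c7.png",np.hstack([crop(a,225,315,110,205,4.4),crop(t,370,460,185,280,4.4)]))
```

```text
[ 0.46436842 -0.31180517  0.12096637]
[ 0.002  -0.0014  0.0009] [ 8.4  -0.03  0.03]
```

View pics/c7.png

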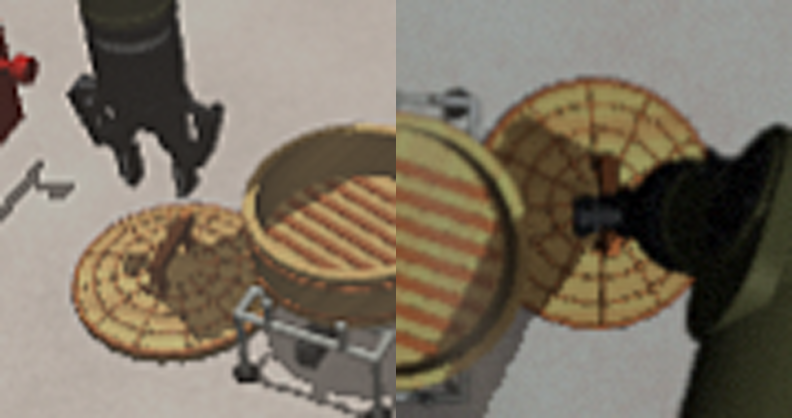

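The jaws straddle the handle: fingertips at scene crop (130,185)–(190,190), bar below at (172,250). The tier's edge overhangs the lid by about 14 mm, so the lid has to slide out sideways before going up. Now I descend and grip.

>>> servo_tool:
  deltas: [0,0,0,2,0,0,0.5,0,0,0,4.5,0,0,0.5,0,0,0,6.5,0,0,0.5,0,0,0,8,0,0,0.5,0,0,0,8.4,0,0,0.5,0,0,0,8.4,0,0,0.5,0,0,0,8.4,0,0,0.35,0,0,0,8.4,0,0,0.25,0,0,0,8.4,0,0,0.15,0,0,0,8.4,0,0,0,0,0,0,8.4,0,0,0,0,0,0,8.4,0,0,0,0,0,0,8.4,0,0,0,0,0,0,8.4,0,0,0]

```text
clock: 19.8
position: [0.4653, -0.3124, 0.0386]
orientation: [0.487, 0.512, -0.487, 0.513]
force: [-0.8, 1.0, 5.6]
gripper_width: 0.0107
```

Run:
```python
from h import *
s=robot.sense();print(s["position"],s["force"],s["gripper_width"])
R=down(.05-np.pi/2); z=s["position"][2]
for p in((.463,-.312,z+.03),(.53,-.34,z+.03),(.53,-.34,z+.18),(.4321,-.136,z+.20)):print(np.round(p,3),*delta(p,R))
```

```text
[ 0.46534887 -0.31237606  0.03858686] [-0.84426831  0.96922345  5.55273855] 0.010695160624982701
[ 0.463 -0.312  0.069] [-0.      0.0007 -0.0012] [-3.   -0.23 -0.05]
[ 0.53  -0.34   0.069] [-0.      0.0007 -0.0012] [-2.99  6.32  3.08]
[ 0.53  -0.34   0.219] [-0.      0.0007 -0.0012] [-17.99   6.34   3.1 ]
[ 0.432 -0.136  0.239] [-0.      0.0007 -0.0012] [-20.02  -2.42 -17.77]
```

>>> servo_tool:
  deltas: [0,0,0,-0.5,0,0,0,0,0,0,-1.5,0,0,0,0,0,0,-2.5,0,0,0,0,0,0,-3,0,0,0,0,0,0,-3,0.8,0.4,0,0,0,0,-3,2.2,1,0,0,0,0,-3,4,1.9,0,0,0,0,-3,5.5,2.6,0,0,0,0,-3,6.3,3.1,0,0,0,0,-3,6.3,3.1,0,0,0,0,-5,6.3,3.1,0,0,0,0,-8,6.3,3.1,0,0,0,0,-11,6.3,3.1,0,0,0,0,-14,6.3,3.1,0,0,0,0,-17,6.3,3.1,0,0,0,0,-19,6.3,3.1,0,0,0,0,-20,6.3,3.1,0,0,0,0,-20,6.3,3.1,0]

```text
clock: 21.3
position: [0.5296, -0.3403, 0.2394]
orientation: [0.488, 0.511, -0.487, 0.513]
force: [0.7, 0.3, -0.7]
gripper_width: 0.0105
```

Run:
```python
from tf import *
s=robot.sense();print(s["position"],s["force"],s["gripper_width"])
a=robot.get_image("scene")[:,:,::-1];t=robot.get_image("top")[:,:,::-1]
cv2.imwrite("pics/scene6.png",a);cv2.imwrite("pics/top6.png",t)
cv2.imwrite("pics/c8.png",np.hstack([crop(a,215,345,90,210,3),crop(t,315,445,175,295,3)]))
part({"top":"pics/top6.png"},{"top":(325,392,200,300,lambda q:1)},[(.0975,.082),(.0975,.142)],[.432,-.136]) if 0 else None
for p in((.4321,-.136,s["position"][2]),):print(*delta(p,down(.05-np.pi/2)))
```

```text
[ 0.52955119 -0.34033867  0.23942088] [ 0.68524843  0.32263226 -0.66757704] 0.010542727666173417
[-0.0003 -0.0019  0.0024] [ -0.32  -8.58 -20.82]
```

View pics/c8.png

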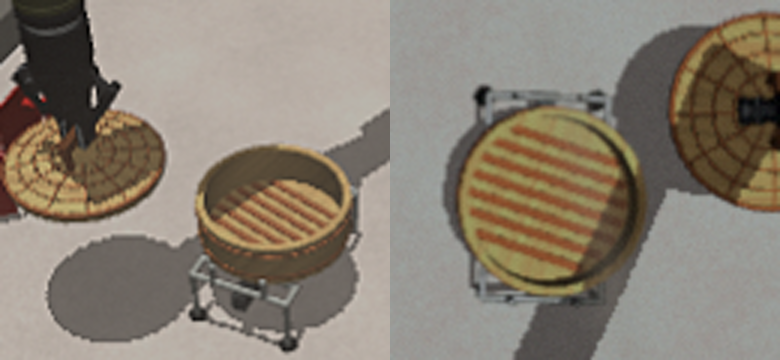

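Both are clear: the lid is held level above the shelf and the tier is on the rack. I'll fit the centres of both.

Run:
```python
from tf import *
F={"top":"pics/top6.png","scene":"pics/scene6.png"}
print("tier");part(F,{"top":(335,402,200,280,lambda q:1),"scene":(276,335,130,190,lambda q:1)},[(.0975,.082),(.0975,.142)],[.432,-.136])
print("lid");part(F,{"top":(402,470,172,252,lambda q:q[0]<460),"scene":(214,275,115,170,lambda q:q[0]>232)},[(.0975,.201),(.0975,.206)],[.528,-.34])
```

```text
tier
top 34
scene 30
['top'] [ 0.4326 -0.1366] 0.44
['scene'] [ 0.4324 -0.1378] 0.29
['top', 'scene'] [ 0.4326 -0.137 ] 0.37
lid
top 26
scene 15
['top'] [ 0.5274 -0.3406] 0.36
['scene'] [ 0.5249 -0.3439] 0.43
['top', 'scene'] [ 0.527  -0.3415] 0.51
```

>>> servo_tool:
  deltas: [0,0,0,0,-0.4,-1,0,0,0,0,0,-1.2,-3,0,0,0,0,0,-2.4,-6,0,0,0,0,0,-3.6,-9,0,0,0,0,0,-4.8,-12,0,0,0,0,0,-6,-15,0,0,0,0,0,-7.2,-18,0,0,0,0,0,-8,-20,0,0,-0.002,0.002,0,-8.3,-20.8,0,0,-0.002,0.002,0,-8.3,-20.8,0,0,-0.002,0.002,1.5,-8.3,-20.8,0,0,-0.002,0.002,3,-8.3,-20.8,0,0,-0.002,0.002,4,-8.3,-20.8,0,0,-0.002,0.002,4.3,-8.3,-20.8,0,0,-0.002,0.002,4.3,-8.3,-20.8,0,0,-0.002,0.002,4.3,-8.3,-20.8,0]

```text
clock: 22.73
position: [0.4358, -0.1367, 0.1942]
orientation: [0.488, 0.512, -0.487, 0.513]
force: [-0.2, -0.3, -1.2]
gripper_width: 0.0109
```

Run:
```python
from h import *
s=robot.sense();print(s["position"],s["force"],s["gripper_width"])
print(*delta((.4345,-.136,.1806),down(.05-np.pi/2)))
```

```text
[ 0.43584748 -0.13669425  0.19423796] [-0.21789816 -0.34266697 -1.23657507] 0.010854612078213408
[-0.0008  0.0005 -0.0014] [ 1.36 -0.13 -0.08]
```

>>> servo_tool:
  deltas: [0,0,0,0.3,-0.1,-0.05,0,0,0,0,0.6,-0.15,-0.08,0,0,0,0,0.85,-0.15,-0.08,0,0,0,0,1.0,-0.15,-0.08,0,0,0,0,1.1,-0.15,-0.08,0,0,0,0,1.2,-0.15,-0.08,0,0,0,0,1.2,-0.15,-0.08,0,0,0,0,1.2,-0.15,-0.08,0]

```text
clock: 23.4
position: [0.4341, -0.1355, 0.1822]
orientation: [0.487, 0.512, -0.487, 0.513]
force: [-0.3, -0.7, -1.4]
gripper_width: 0.0106
```

>>> servo_tool:
  deltas: [0,0,0,0.05,0,0,0,0,0,0,0.1,0,0,0,0,0,0,0.15,0,0,0,0,0,0,0.2,0,0,0,0,0,0,0.2,0,0,0,0,0,0,0.2,0,0,0]

```text
clock: 23.9
position: [0.4342, -0.1356, 0.1805]
orientation: [0.487, 0.512, -0.487, 0.513]
force: [-1.7, 0.7, 1.8]
gripper_width: 0.0108
```

In contact. I'll release and rise straight up.

>>> servo_tool:
  deltas: [0,0,0,0.05,0,0,0,0,0,0,0.05,0,0,0.1,0,0,0,0.05,0,0,0.2,0,0,0,0.05,0,0,0.3,0,0,0,0.05,0,0,0.45,0,0,0,0.05,0,0,0.45,0,0,0,0.05,0,0,0.45,0,0,0,-1,0,0,0.45,0,0,0,-3,0,0,0.45,0,0,0,-6,0,0,0.45,0,0,0,-9,0,0,0.45,0,0,0,-12,0,0,0.45,0,0,0,-12,1,-3.5,0.45,0,0,0,-12,2,-7,0.45,0,0,0,-12,3,-10.5,0.45,0,0,0,-12,4,-14,0.45,0,0,0,-12,5,-17.5,0.45,0,0,0,-12,6,-21,0.45,0,0,0,-12,6,-21,0.45]

```text
clock: 25.48
position: [0.4835, 0.0862, 0.3015]
orientation: [0.486, 0.515, -0.483, 0.515]
force: [-0.1, 1.6, 0.6]
gripper_width: 0.0378
```

Run:
```python
from tf import *
s=robot.sense();print(s["position"],s["force"],s["clock"])
a=robot.get_image("scene")[:,:,::-1];t=robot.get_image("top")[:,:,::-1]
cv2.imwrite("pics/scene7.png",a);cv2.imwrite("pics/top7.png",t)
cv2.imwrite("pics/c9.png",np.hstack([crop(a,255,355,110,200,4),crop(t,320,420,180,270,4)]))
F={"top":"pics/top7.png","scene":"pics/scene7.png"}
print("lid");part(F,{"top":(332,402,190,285,lambda q:1),"scene":(270,342,110,195,lambda q:q[1]<142)},[(.0975,.142),(.0975,.147)],[.432,-.136])
```

```text
[0.48352445 0.08617079 0.3014837 ] [-0.08299629  1.56662125  0.59559807] 25.4833
lid
top 34
scene 6
['top'] [ 0.4322 -0.1371] 0.9
['scene'] [ 0.4236 -0.1424] 0.08
['top', 'scene'] [ 0.4314 -0.1375] 0.97
```

View pics/c9.png

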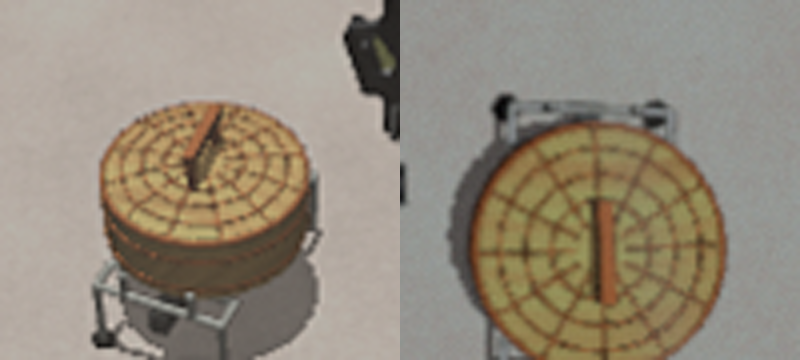

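The lid sits level and flush on the tier, and its rim follows the tier wall all round in both views. Its centre from the top view is (0.432, −0.137). The arm is clear, so I'm handing in.

```bash
python3 -c "
from workcell import robot
print(robot.job_done())"
```

```text
the job is handed in; nothing more can be done
None
```

The rack is extended and locked, the tier is set on its support bars and the lid is on the tier. I handed the job in at about 25.6 s of the 72 s.

- **Rack:** I squeezed the button flush and drew the sleeve out 60 mm. It held against pushes of about 6 N both ways, moving less than 1 mm. The model overlay at 60 mm extension matched both camera views.
- **Tier:** I lowered it until it touched, then released it. Its fitted centre is (0.4325, −0.137), against a seat position of (0.4324, −0.136). It looked level and lay between the stop posts.
- **Lid:** It was partly under the tier's edge, so I slid it clear before lifting. I then set it down on contact. The top-view fit puts its centre at (0.432, −0.137), within about 1 mm of the tier's.
- **Checks that disagreed:** The last scene-view fit of the lid gave (0.424, −0.142). It used only 6 outline points, so I did not rely on it. The top-view fit was also looser than the earlier ones, at about 0.9 px. The picture itself shows the lid square on the tier.
- **Left alone:** I never sent the arm to the plate, small stack or caddy and saw no unexpected force. I did not re-measure their positions at the end.

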